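Take the ball dish off its lit stand to expose the cell

ROBOT

A 7-joint arm with a two-finger parallel gripper is mounted at the origin on a cart in front of the work surface, level with it; the furniture and walls round the work are solid. World frame = base frame: x ahead of the robot, y to its left, z up, the work surface at z = 0. Lengths are in mm, angles in rad, forces in N, time in s.
With the tool pointing down it reaches from about 350 to 900 mm from the base axis. Payload 8.1 kg.
Tool frame: the origin (TCP) lies at the centre of the arm's flange, where the gripper is bolted on; the fingertips stand 178 mm ahead of it and the grasp point (between the pads) lies 159 mm ahead of it; y points along the fingers, z is the direction in which the jaws open and shut, and the axes are right-handed (so a half turn about y gives the same grasp; the last joint's range is limited). The gripper opens to 92 mm and grips with 3 to 60 N. Pads are 19 mm wide; open, the fingers measure 130 mm over their backs; the gripper's body (75 mm by 190 mm) begins 47 mm behind the grasp point.
Start: joints at [1.191, 0.434, 0.025, 1.573, -0.012, 1.134, -0.075], TCP at [170.775, -601.223, 404.742] pointing down, gripper open.
Joint ranges: [-2.62, 2.62], [-0.44, 2.09], [-1.27, 1.32], [0.08, 2.57], [-1.32, 4.46], [0.12, 2], [-2.74, 2.74]. Speed limits (rad/s): [2.22, 2.22, 3.01, 3.01, 3.14, 3.14, 3.14].

INTERFACE

Orientations are given as a 3x3 rotation matrix whose columns are the frame's x, y, z axes.
In Python, from plant import manip, viewer gives the robot as it stands.
- The arm moves only by the shell command python3 -m inch 'ROWS' [FORCE]. ROWS is JSON, a list of rows, each a list of 3 entries, a list of its own where there are three numbers: the shift along the tool's x, y, z in cm, then the turn, a rotation vector about the tool's x, y, z in rad, then the opening, from 0 (shut) to 1 (fully open). A call has 1 to 5 rows; each row is the pose to reach, as a shift and turn from the pose commanded when the call began, along the tool's axes at that moment; what a row does not reach only later rows make up. A row lasts 1/8 s, in which the tool goes at most 62.5 mm and 10.7 degrees, less where a joint would pass 70% of its speed; a pose out of reach is approached as far as the arm can. A call with a gripper value outside its range is refused whole. The fingers move at their own pace and stop on an object; FORCE is the grip in N (left out, the last holds). Time passes only in rows, so rows that repeat a pose let the fingers close. It gives the time, the measured TCP pose, the force and the opening at its end, in the units of the state.
- manip.state(): the state, without advancing time (a new reading comes with each control period).
- viewer.camera(name): name is "scene" or "top" or "wrist"; returns a dict with "pixels" (480x640x3 uint8, red, green, blue), "range_z" (480x640 float32, mm along the optical axis (not along the pixel's ray), 0 where there is no reading), "K" (3x3 intrinsics, pixels), "xyz" and "orientation" of the camera in the world; the wrist camera has in their place "hand_eye" (4x4, takes a point from camera to tool coordinates, whose origin is the TCP and whose axes are the tool frame's). Camera axes: x right, y up, looking along -z (the intrinsics and any distortion apply to the point x, -y, -z); pixel columns grow to the right and rows downward; lengths in mm; the calibration is good to about 2 mm. A picture is of the moment at which its call begins: read the wrist's pose just before it.
- manip.sign_off(): hands the job in, once; it reports no verdict.
The state is a dict: "time_s": time; "q": joint angles; "qvel": joint speeds; "joint_efforts": joint torques, N m; "ee_pos": TCP position; "orientation": TCP orientation; "ft_force": force on the tool from outside, world axes, zero at the start; "ft_torque": the same for the moment, N m; "gripper_width": finger opening in mm.
Only numpy, scipy, OpenCV 4.12 (cv2) and the standard library are available. Lean on these libraries where they do the work, as an engineer would, in place of code of your own. Each camera call takes 0.05 s, during which the arm holds its last target.

TASK

The cell in the lit glass-ball stand has to be changed, so please open the stand for me: push the flat release key fully into the slot in the stand's side and leave it there, then turn the dish a quarter turn anticlockwise (seen from above) and lift it straight up off its seat, about 10 cm. Keep the dish level and move it gently so that the loose glass ball stays in the middle of it, do not touch the ball, and leave the other things on the desk alone. The program finishes while still holding the dish, steady and level above the stand, because I change the cell underneath meanwhile.

Things in the scene. Friction and masses are not known exactly. Their poses are not given: they have to be found in the camera images.
- stand: black round housing, 112 mm diameter, 32 mm high, fixed to the desk. Origin on the desk on the axis of the dish's seat, z up. A dark steel slot plate, 40 mm wide, is on its -x side (face 58 mm from the axis). On the top, one grey bar shows where the dish's mark points when locked, two bars (a quarter turn anticlockwise) where it comes off.
- slot (a point): centre of the slot's mouth on the face of the slot plate: stand frame (-58, 0, 16) mm. The slot is 21 mm wide and 8 mm high, runs level along the stand's +x; 16 mm in, the blade meets the catch.
- catch (a joint): sliding catch inside the stand, 0 = locked (blocks the dish from turning), grows in m as the blade pushes it inward. It takes about 4 N to slide, stays where it is pushed, and is at about 0.010 when the key is fully in (the dish is free above 0.007).
- key: release key, loose on the desk: black upright grip 44 mm long (x), 12 mm thick (y; 18 at the blade end), 32 mm high, on a 24 mm wide foot 7 mm high; flat steel blade, 16 x 4 mm, 26 mm long, at its +x end. Origin at the centre of the grip's underside, z up. 70 g. Fully in, the grip's end meets the slot plate: key x along stand x, key origin at stand (-80, 0, 0) mm, standing on the desk.
- key_tip (a point): middle of the end of the key's blade: key frame (48, 0, 16) mm. Fully in, it lies at stand x = -32 mm.
- dish: aluminium dish: fluted round drum, 64 mm diameter, 27.5 mm high, its top dished 5 mm deep, with a 12 mm bayonet neck below. Origin at the centre of the drum's underside (32 mm above the desk when seated), z up. Locked, its x is along the stand's x; it turns anticlockwise to a stop at about 93 degrees and lifts out from 80 on. A dark bar on its side, at 225 degrees in its frame, is its mark. 130 g.
- bowl (a point): where the ball's centre lies when the ball is in the middle of the dish: dish frame (0, 0, 37.2) mm. The dish can be gripped across its diameter at any yaw, the fingers either side of the ball; keep the grasp point 20 mm or more above the drum's underside so that the fingertips clear the stand. It turns and lifts easily.
- ball: loose clear glass ball, 30 mm diameter, 35 g, resting in the middle of the dish; origin at its centre. Its top stands 25 mm above the dish's rim. It rolls freely.
- mouse: black computer mouse, a bystander, 38 mm high.
- hole_punch: grey hole punch, a bystander, 64 mm high.
- calculator: pocket calculator, a bystander, 21 mm high.
- eraser: small blue and white eraser, a bystander, 12 mm high.
Not all that is in view belongs to the job. What is meant by the ball is not black or turquoise, and is the smaller of those in its own colour.

How it is judged (in metres and radians):
On the way, in this order (a step that is already met when the one before it is completed fails the run):
1. the key is fully in the slot and has pushed the catch clear, the dish still locked in its seat (value of joint catch above 0.008 m and x of key_tip in the frame of stand above -0.0345 m and angle between the x axis of key and the x axis of stand, either way round below 0.15 rad and angle between the x axis of dish and the x axis of stand, either way round below 0.2 rad), for 0.2 s.
2. the dish is turned a quarter turn in its seat with the ball in its middle (angle between the x axis of dish and the x axis of stand, either way round above 1.36 rad and z of dish in the frame of stand below 0.04 m and horizontal distance between dish and stand below 0.006 m and distance between ball and bowl below 0.012 m), for 0.1 s.
At the end, for the whole second after the job is handed in: The dish is held by the fingers at least 85 mm above its seat, within 50 mm of the stand's axis, level within 0.1 rad and still, the ball untouched within 10 mm of its middle; the key is still in the slot (tip within 6 mm of fully in) and the catch pushed in by over 7 mm (z of dish in the frame of stand above 0.117 m and horizontal distance between dish and stand below 0.05 m and angle between dish's own z axis and vertical below 0.1 rad and distance between ball and bowl below 0.01 m and linear speed of dish below 0.02 m/s and linear speed of ball below 0.06 m/s and contact force between dish and the fingers above 1 N and contact force between the fingers and ball below 0.1 N and value of joint catch above 0.007 m and x of key_tip in the frame of stand above -0.038 m and angle between the x axis of key and the x axis of stand, either way round below 0.2 rad); the arm keeps its last pose, push and grip.
It fails at once if the ball rolls more than 15 mm away from the middle of the dish (distance between ball and bowl above 0.015 m).
It fails at once if the ball is touched by the robot (contact force between any of the arm, the fingers and ball above 0.3 N).
It fails at once if another thing on the desk is moved by more than 20 mm (distance of any of mouse, hole_punch, calculator, eraser from where it was at the start of the episode above 0.02 m).
It also fails if it takes over 54 s, if anything falls off the work surface, if the arm or the gripper's body presses on something with over 40 N, if the wrist force passes 120 N, or if a joint passes its speed limit or range.

## Working session

There is one attempt and no reset: what is moved stays moved. The work goes in short steps, Python scripts to look and compute and a shell command to move; the robot and the scene stay as the last step left them, time stands still between calls to the robot, and variables do not carry over. Pictures are saved under pics/ and viewed, and the job is handed in when it is done.

```bash
ls; mkdir -p pics; python3 - <<'E'
from plant import manip, viewer
import cv2, numpy as np, pickle
s=manip.state(); print(s)
for n in ("scene","top","wrist"):
    c=viewer.camera(n); pickle.dump((c,manip.state()),open(f'pics/{n}0.pkl','wb'))
    cv2.imwrite(f'pics/{n}0.png',c['pixels'][:,:,::-1]); print(n,{k:v for k,v in c.items() if k not in('pixels','range_z')})
E
```

```text
pics
{'time_s': 0.0, 'q': array([ 1.19142075,  0.43518098,  0.02496843,  1.57406573, -0.01156842,
        1.13401637, -0.07512761]), 'qvel': array([-4.77154434e-04,  1.09213595e-04,  2.01780439e-04,  3.75500865e-05,
        2.60666931e-04,  8.65739515e-04,  5.02667349e-04]), 'joint_efforts': array([-2.93683183e-05, -6.67851019e+01,  9.85009521e-01, -3.14454424e+01,
       -6.05704263e-02,  4.30386979e-02,  2.34615745e-04]), 'ee_pos': array([ 170.68820155, -601.00199874,  403.98295467]), 'orientation': array([[-9.61963227e-01, -5.72868205e-04,  2.73178370e-01],
       [-2.73178921e-01,  1.41453550e-03, -9.61962201e-01],
       [ 1.64657057e-04, -9.99998835e-01, -1.51722665e-03]]), 'ft_force': array([-0.07923833,  0.21035774,  0.01407472]), 'ft_torque': array([ 0.03213466, -0.01779906,  0.02509765]), 'gripper_width': 91.70680386766529}
scene {'K': array([[508.74374261,   0.        , 322.15181494],
       [  0.        , 508.74374261, 235.67897268],
       [  0.        ,   0.        ,   1.        ]]), 'xyz': array([170.80469721, 501.96374932, 792.73834129]), 'orientation': array([[-0.764
[... 339 characters left out ...]
, 1380.52678164]), 'orientation': array([[-0.0135139 ,  0.98711527, -0.15943906],
       [-0.99983986, -0.01146925,  0.01373734],
       [ 0.01173169,  0.15959917,  0.98711219]])}
wrist {'K': array([[411.3540358 ,   0.        , 313.9059718 ],
       [  0.        , 411.3540358 , 235.92921863],
       [  0.        ,   0.        ,   1.        ]]), 'hand_eye': array([[-1.98771336e-04, -9.55009656e-01, -2.96574641e-01,
        -8.01019934e+01],
       [-4.67265598e-04,  2.96574704e-01, -9.55009543e-01,
         1.83748342e+01],
       [ 9.99999871e-01, -5.12493955e-05, -5.05193708e-04,
        -3.88852840e-01],
       [ 0.00000000e+00,  0.00000000e+00,  0.00000000e+00,
         1.00000000e+00]])}
```

View pics/top0.png

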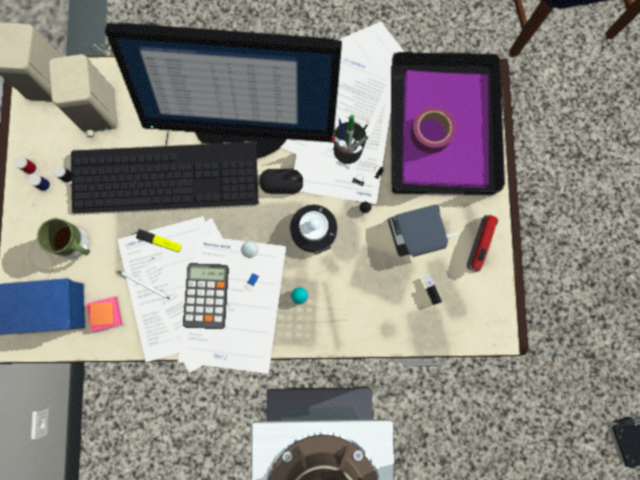

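View pics/scene0.png

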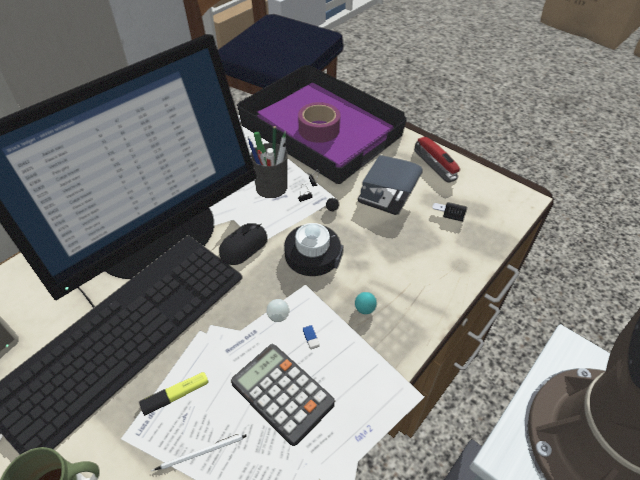

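View pics/wrist0.png

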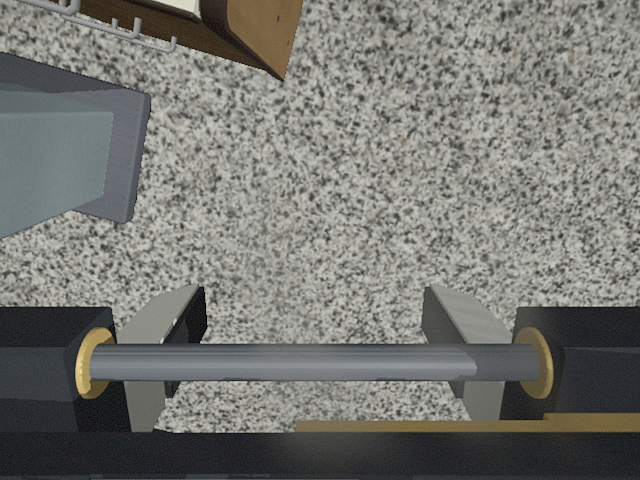

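```bash
cat > h.py <<'E'
import numpy as np, cv2, pickle
from plant import manip, viewer
def snap(n,tag):
    s=manip.state(); c=viewer.camera(n)
    if n=='wrist':
        R=s['orientation'];T=np.eye(4);T[:3,:3]=R;T[:3,3]=s['ee_pos'];M=T@c['hand_eye']
        c['xyz']=M[:3,3];c['orientation']=M[:3,:3]
    pickle.dump((c,s),open(f'pics/{tag}.pkl','wb')); cv2.imwrite(f'pics/{tag}.png',c['pixels'][:,:,::-1]); return c
def load(tag): return pickle.load(open(f'pics/{tag}.pkl','rb'))[0]
def ray(c,u,v):
    K=c['K']; d=c['orientation']@np.array([(u-K[0,2])/K[0,0],-(v-K[1,2])/K[1,1],-1.0]); return c['xyz'],d
def onz(c,u,v,z):
    o,d=ray(c,u,v); return o+d*(z-o[2])/d[2]
def proj(c,p):
    q=c['orientation'].T@(np.asarray(p,float)-c['xyz']); K=c['K']
    return np.array([K[0,0]*q[0]/-q[2]+K[0,2], K[1,1]*-q[1]/-q[2]+K[1,2]])
def deproj(c,u,v):
    o,d=ray(c,u,v); return o+d*c['range_z'][int(v),int(u)]
def crop(c,u,v,w,h,k,f):
    u0,v0=int(u-w//2),int(v-h//2); u0=max(u0,0);v0=max(v0,0)
    im=c['pixels'][v0:v0+h,u0:u0+w,::-1]; cv2.imwrite(f'pics/{f}.png',cv2.resize(im,None,fx=k,fy=k,interpolation=cv2.INTER_CUBIC)); print('crop origin',u0,v0,'x',k)
E
python3 - <<'E'
from h import *
t=load('top0');s=load('scene0')
crop(t,340,255,220,130,3.6,'tc'); crop(s,370,240,220,150,3.6,'sc')
for n,c,u,v,z in [('stand',t,314,228,32),('key',t,434,294,32),('ball',t,312,222,70),('key s',s,455,211,32),('stand s',s,313,250,32),('ball?',t,250,249,15),('calc',t,206,296,20),('punch',t,418,230,40),('turq',t,300,296,10),('black',t,365,207,10)]:
    print(n,onz(c,u,v,z).round(),deproj(c,u,v).round())
E
```

```text
crop origin 230 190 x 3.6
crop origin 260 165 x 3.6
stand [592.  12.  32.] [584.  12.  76.]
key [ 434. -262.   32.] [ 434. -261.   37.]
ball [599.  16.  70.] [597.  17.  79.]
key s [ 427. -249.   32.] [ 431. -260.   21.]
stand s [582.  25.  32.] [571.  37.  52.]
ball? [547. 163.  15.] [542. 160.  46.]
calc [437. 263.  20.] [437. 264.  17.]
punch [ 583. -230.   40.] [ 579. -226.   61.]
turq [435.  46.  10.] [433.  46.  38.]
black [ 646. -111.   10.] [ 642. -109.   27.]
```

View pics/tc.png

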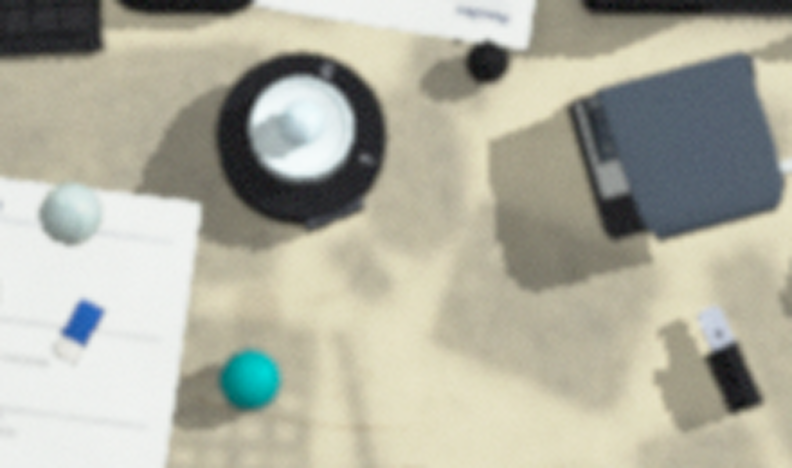

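View pics/sc.png

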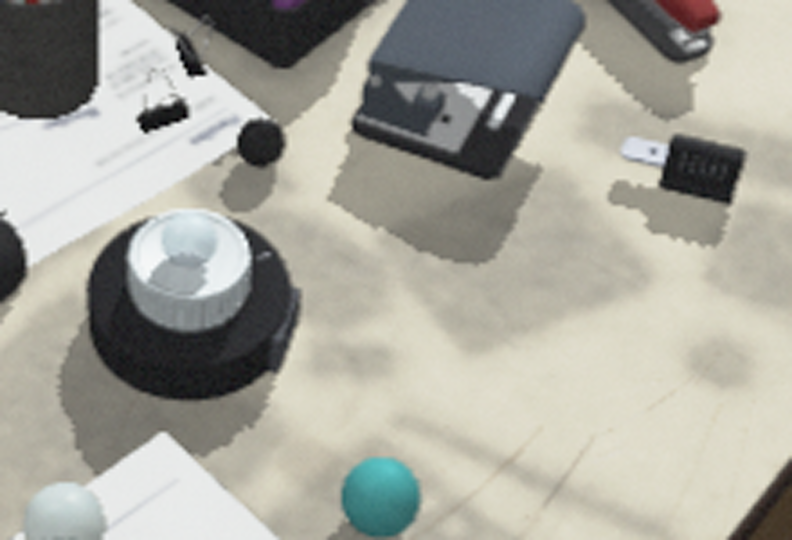

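The ball in the dish (scene ~(312,231)) is the pale one that is smaller than the pale ball on the paper (scene ~(278,310)). The turquoise ball at (366,303) and the black one at (333,204) are ruled out by colour. The key is the black grip with a steel blade at top (434,292). The stand's slot plate faces the lower right at top (323,250). Next I'll move the wrist camera over the key.

```bash
python3 -m inch '[[[-4.3,0.7,-3.2],[0,0,0],1],[[-8.6,1.4,-6.4],[0,0,0],1],[[-12.9,2.1,-9.6],[0,0,0],1],[[-17.2,2.8,-12.8],[0,0,0],1],[[-21.5,3.5,-16],[0,0,0],1]]'
python3 -m inch '[[[-4.3,0.7,-3.2],[0,-0.04,0],1],[[-8.6,1.4,-6.4],[0,-0.08,0],1],[[-12.9,2.0,-9.4],[0,-0.11,0],1],[[-12.9,2.0,-9.4],[0,-0.11,0],1],[[-12.9,2.0,-9.4],[0,-0.11,0],1]]'
python3 - <<'E'
from h import *
snap('wrist','w1'); print(manip.state())
E
```

```text
time_s: 0.78
ee_pos: [334.7, -387.0, 369.5]
orientation: [[-0.962, 0.0, 0.273], [-0.273, -0.0, -0.962], [-0.0, -1.0, 0.0]]
ft_force: [0.6, -0.3, -0.2]
gripper_width: 92.0
time_s: 1.4
ee_pos: [432.0, -263.2, 349.6]
orientation: [[-0.926, -0.001, 0.377], [-0.377, -0.0, -0.926], [0.001, -1.0, -0.0]]
ft_force: [-0.6, -0.7, 0.2]
gripper_width: 91.9
{'time_s': 1.45, 'q': array([ 0.57665535,  0.31046119, -0.16863999,  1.91935472,  0.06539447,
        0.91742404, -0.80944528]), 'qvel': array([ 0.01543916, -0.00247093,  0.00522164,  0.00079437, -0.00218893,
       -0.00069559, -0.00346867]), 'joint_efforts': array([-1.26875896e+00, -5.27440631e+01, -1.97946154e+00, -2.76113534e+01,
       -1.39669804e-01, -5.35178510e-02, -7.25229023e-03]), 'ee_pos': array([ 431.6611107 , -263.77984003,  349.63449945]), 'orientation': array([[-9.26712979e-01, -6.88629978e-04,  3.75769319e-01],
       [-3.75769148e-01, -3.67330126e-04, -9.26713231e-01],
       [ 7.76193903e-04, -9.99999695e-01,  8.16436950e-05]]), 'ft_force': array([-0.12435968, -0.14780611, -1.24372896]), 'ft_torque': array([ 0.01159183, -0.00374238,  0.00409172]), 'gripper_width': 91.98791122784344}
```

View pics/w1.png

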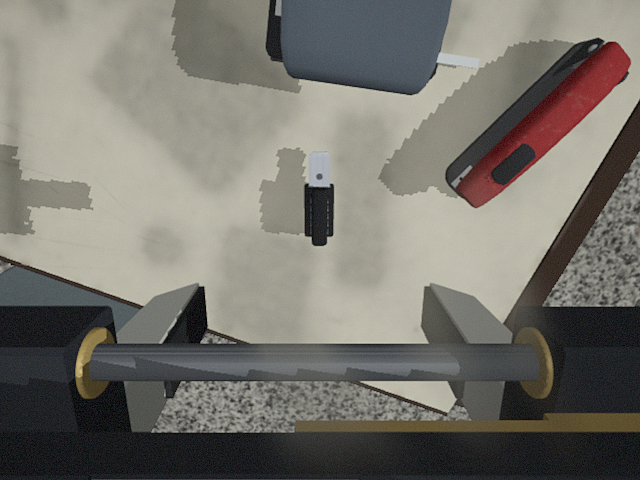

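The wrist view shows the key nearly upright in the picture, with the blade end at about (319,152) and the grip's rear at about (320,245). I'll measure it now.

```bash
python3 - <<'E'
from h import *
c=load('w1'); im=c['pixels'].astype(int)
g=im.mean(2); hsv=cv2.cvtColor(c['pixels'],cv2.COLOR_RGB2HSV)
crop(c,320,200,80,120,5,'w1c')
# blade: bluish-white
sub=np.zeros(g.shape,bool); sub[145:190,300:340]=1
bl=sub&(im[...,2]>im[...,0]-5)&(g>140)
v,u=np.nonzero(bl); print('blade n',len(u),u.min(),u.max(),v.min(),v.max())
P=np.array([onz(c,a,b,18) for a,b in zip(u,v)])
r=cv2.minAreaRect(P[:,:2].astype(np.float32)); print('blade rect',r)
sub[:]=0; sub[175:255,295:345]=1
gr=sub&(g<60); v,u=np.nonzero(gr); print('grip',len(u),u.min(),u.max(),v.min(),v.max())
# depth based top
D=np.array([deproj(c,a,b) for a,b in zip(u,v)]); print(np.percentile(D[:,2],[5,50,95]))
top=D[:,2]>27; print(top.sum())
r=cv2.minAreaRect(D[top][:,:2].astype(np.float32)); print('grip top rect',r)
E
```

```text
crop origin 280 140 x 5
blade n 683 309 329 152 186
blade rect ((466.39093017578125, -253.09576416015625), (25.723339080810547, 15.36227035522461), 22.166486740112305)
grip 1470 305 333 184 245
[ 7.698563   32.21838282 34.44220355]
901
grip top rect ((460.6745910644531, -254.25881958007812), (100.45954895019531, 12.243956565856934), 22.564586639404297)
```

View pics/w1c.png

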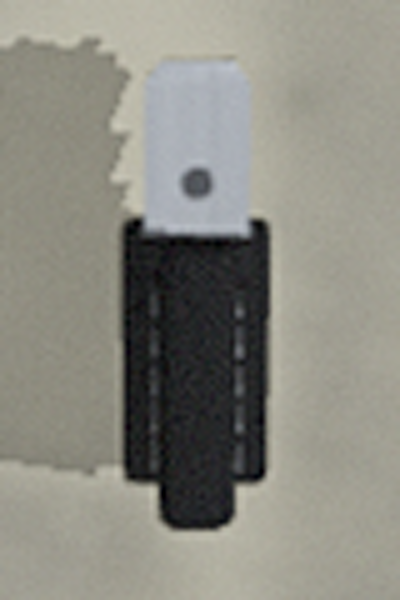

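```bash
python3 - <<'E'
from h import *
c=load('w1'); s=manip.state()
a=np.radians(22.3); X=np.array([np.cos(a),np.sin(a)]); O=np.array([466.4,-253.1])-35*X
print('origin',O,'rear top expected',O-22*X,'meas',onz(c,319.2,245.4,32), onz(c,319.2,245.4,28))
# second view: top/scene blade tip
t=load('top0'); print('top: proj tip',proj(t,[*(O+48*X),18]),proj(t,[*(O-22*X),32]))
sc=load('scene0'); print('scene: proj tip',proj(sc,[*(O+48*X),18]),proj(sc,[*(O-22*X),32]))
g=O-5*X; d=np.array([*g,28+159])-s['ee_pos']; print(s['ee_pos'],'tool shift cm',s['orientation'].T@d/10)
E
```

```text
origin [ 434.01765986 -266.38096558] rear top expected [ 413.66304605 -274.72900109] meas [ 414.31920556 -274.46618914   32.        ] [ 413.09236646 -275.02609924   28.        ]
top: proj tip [425.83749569 275.59274808] [439.71922106 302.89283012]
scene: proj tip [432.42049512 204.46079761] [466.66266629 207.32652151]
[ 431.6611107  -263.77984003  349.63449945] tool shift cm [ 0.3667301  16.26376652  0.33026463]
```

```bash
python3 -m inch '[[[0.37,4,0.33],[0,0,0],0.6],[[0.37,8,0.33],[0,0,0],0.5],[[0.37,12,0.33],[0,0,0],0.5],[[0.37,15,0.33],[0,0,0],0.5],[[0.37,16.2,0.33],[0,0,0],0.5]]' 30
python3 - <<'E'
from h import *
crop(snap('wrist','w2'),320,300,300,300,2,'w2c'); s=manip.state();print(s['ee_pos'],s['ft_force'],s['gripper_width'])
E
```

```text
time_s: 2.08
ee_pos: [428.9, -268.4, 186.4]
orientation: [[-0.927, -0.002, 0.375], [-0.375, 0.0, -0.927], [0.002, -1.0, -0.001]]
ft_force: [-1.0, 0.1, 0.1]
gripper_width: 47.8
crop origin 170 150 x 2
[ 428.98786008 -268.16214768  185.91907565] [-0.27714934  0.42159219  0.25539575] 46.864113102827474
```

View pics/w2.png

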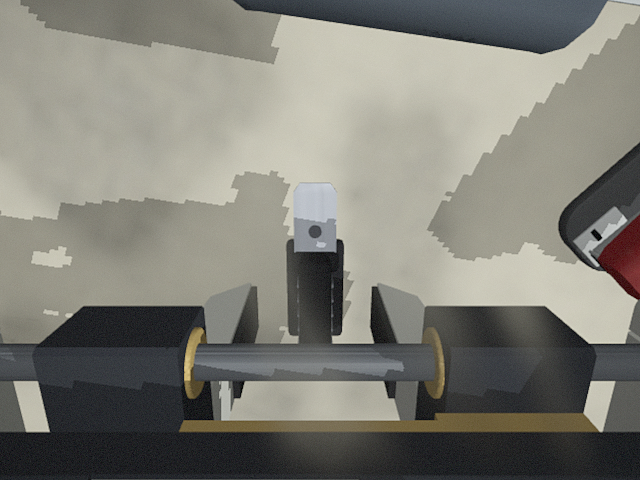

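The key (blade 295–335, 182–250) sits centred between the fingers. I'll raise the tool 2 mm to clear the foot, then close.

```bash
python3 -m inch '[[[0,-0.2,0],[0,0,0],0.2],[[0,-0.2,0],[0,0,0],0],[[0,-0.2,0],[0,0,0],0],[[0,-0.2,0],[0,0,0],0],[[0,-0.2,0],[0,0,0],0]]' 30
python3 -m inch '[[[0,0,0],[0,0,0],0],[[0,-1,0],[0,0,0],0],[[0,-3,0],[0,0,0],0],[[0,-4,0],[0,0,0],0],[[0,-4,0],[0,0,0],0]]' 
python3 - <<'E'
from h import *
snap('wrist','w3'); s=manip.state();print(s['ee_pos'],s['ft_force'],s['gripper_width'])
E
```

```text
time_s: 2.75
ee_pos: [430.3, -267.5, 190.3]
orientation: [[-0.926, 0.001, 0.377], [-0.377, -0.001, -0.926], [-0.001, -1.0, 0.001]]
ft_force: [-0.9, 0.2, 6.4]
gripper_width: 11.4
time_s: 3.38
ee_pos: [430.3, -267.5, 230.5]
orientation: [[-0.926, 0.001, 0.377], [-0.377, -0.001, -0.926], [-0.001, -1.0, 0.001]]
ft_force: [-0.5, -0.2, -1.8]
gripper_width: 11.6
[ 430.08028711 -267.37408518  229.8694443 ] [-0.12734454  0.05860395 -0.64071943] 12.141657556306711
```

View pics/w3.png

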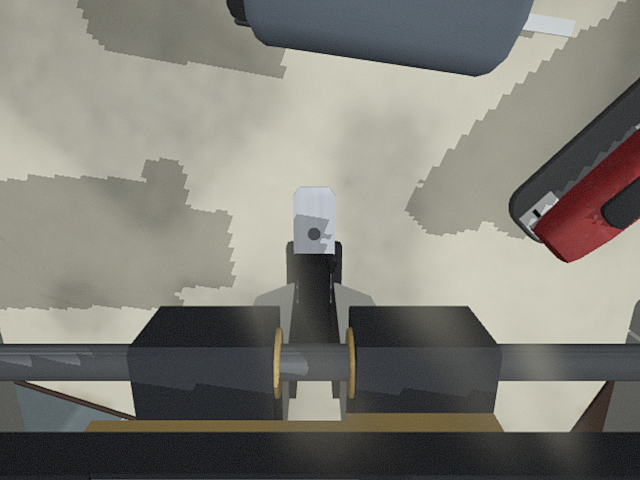

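```bash
python3 -m inch '[[[-1,-3,-2],[0,0,0],0],[[-4,-6,-6],[0,0,0],0],[[-7,-9,-10],[0,0,0],0],[[-10,-12,-15],[0,0,0],0],[[-12,-15,-18],[0,0,0],0]]'
python3 -m inch '[[[-1.4,-2,-1.8],[0,0,0],0],[[-1.4,-2,-1.8],[0,0,0],0],[[-1.4,-2,-1.8],[0,0,0],0],[[-1.4,-2,-1.8],[0,0,0],0]]' 
python3 - <<'E'
from h import *
snap('wrist','w4'); s=manip.state();print(s['ee_pos'],s['ft_force'],s['gripper_width'],s['qvel'].max())
E
```

```text
time_s: 4.05
ee_pos: [473.1, -52.8, 379.9]
orientation: [[-0.925, -0.001, 0.379], [-0.379, 0.0, -0.925], [0.001, -1.0, -0.001]]
ft_force: [1.7, -0.6, -0.8]
gripper_width: 11.9
time_s: 4.55
ee_pos: [479.0, -34.8, 398.5]
orientation: [[-0.927, -0.002, 0.375], [-0.375, -0.0, -0.927], [0.002, -1.0, -0.001]]
ft_force: [-0.1, -0.7, -0.7]
gripper_width: 11.8
[479.13133554 -34.60187203 398.67125741] [ 0.37944309  0.43534139 -1.47236047] 11.521969378693251 0.0018698649260161049
```

View pics/w4.png

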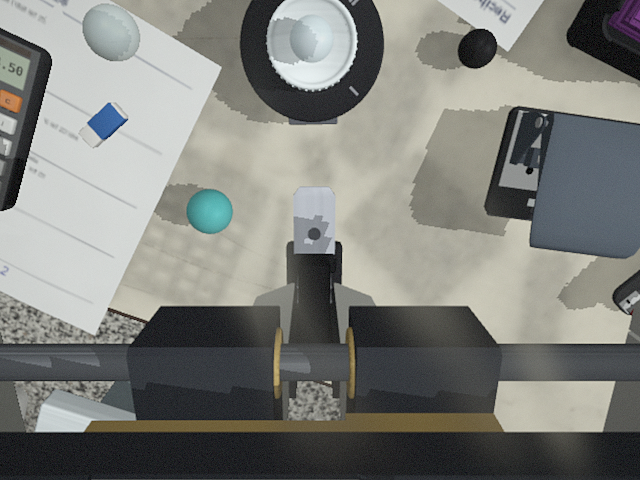

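The stand's housing is at about (312,50) with the slot plate edge at (288–338,122), and the key's blade lies directly below it at (315,190–250). I'll move 40 mm forward so the whole stand is in view, then measure.

```bash
python3 -m inch '[[[-2,0,0],[0,0,0],0],[[-5,0,0],[0,0,0],0],[[-5,0,0],[0,0,0],0],[[-5,0,0],[0,0,0],0],[[-5,0,0],[0,0,0],0]]'
python3 - <<'E'
from h import *
c=snap('wrist','w5'); s=manip.state();print(s['ee_pos'],s['ft_force'],s['gripper_width'])
crop(c,313,110,200,190,4,'w5c')
E
```

```text
time_s: 5.22
ee_pos: [525.2, -15.2, 399.5]
orientation: [[-0.926, -0.001, 0.376], [-0.376, -0.0, -0.926], [0.001, -1.0, 0.0]]
ft_force: [-0.2, 0.3, -0.7]
gripper_width: 11.7
[525.29114547 -15.1305137  399.64495232] [ 0.6599243   0.3304868  -0.55802498] 11.522115514619118
crop origin 213 15 x 4
```

View pics/w5c.png

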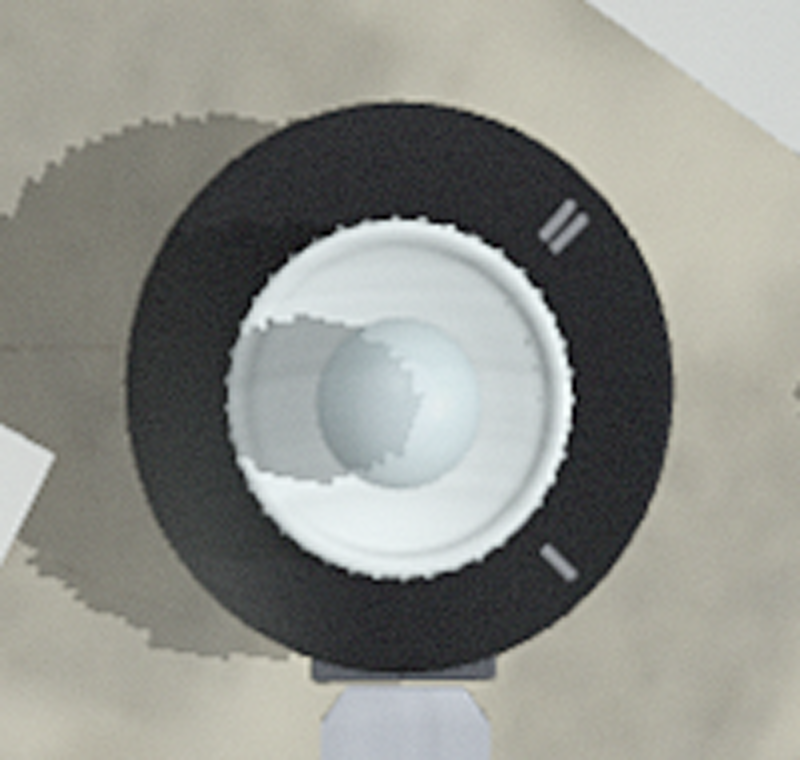

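```bash
python3 - <<'E'
from h import *
from scipy.optimize import least_squares
c=load('w5'); im=c['pixels'].astype(int); g=im.mean(2)
m=np.zeros(g.shape,np.uint8); m[30:183,235:395]=(g[30:183,235:395]<70)
n,l,st,ce=cv2.connectedComponentsWithStats(m); k=1+np.argmax(st[1:,4]); m=(l==k).astype(np.uint8)
ct=max(cv2.findContours(m,cv2.RETR_EXTERNAL,cv2.CHAIN_APPROX_NONE)[0],key=len)[:,0,:]
P=np.array([onz(c,u,v,32)[:2] for u,v in ct if v<170])
f=lambda p:np.hypot(*(P-p[:2]).T)-p[2]
r=least_squares(f,[590,12,56],loss='soft_l1',f_scale=.5); print('stand circle',r.x,np.abs(r.fun).mean()); C=r.x[:2]
# bars
for nm,(a,b,w,h) in {'one':(345,148,20,18),'two':(345,62,20,20)}.items():
    s=g[b:b+h,a:a+w]; inr=np.zeros_like(s,bool)
    v,u=np.nonzero((s>85)); 
    ok=[(uu+a,vv+b) for uu,vv in zip(u,v) if np.hypot(*(onz(c,uu+a,vv+b,32)[:2]-C))<53]
    w=np.array([g[y,x]-60 for x,y in ok]); q=np.array([onz(c,x,y,32)[:2] for x,y in ok]); q=(q*w[:,None]).sum(0)/w.sum()-C
    print(nm,len(ok),np.hypot(*q),np.degrees(np.arctan2(q[1],q[0]))%360)
# plate: pixels
for u,v in [(213+312/4,15+672/4),(213+495/4,15+672/4)]:
    q=onz(c,u,v,30)[:2]-C; print('plate',q,np.hypot(*q),np.degrees(np.arctan2(q[1],q[0]))%360)
# dish rim via bright mask
mm=np.zeros(g.shape,np.uint8); mm[60:165,262:362]=(g[60:165,262:362]>120); 
n,l,st,ce=cv2.connectedComponentsWithStats(mm); k=1+np.argmax(st[1:,4])
ct=max(cv2.findContours((l==k).astype(np.uint8),cv2.RETR_EXTERNAL,cv2.CHAIN_APPROX_NONE)[0],key=len)
(x,y),rr=cv2.minEnclosingCircle(ct); print('dish px',x,y,rr,'at59.5',onz(c,x,y,59.5)); e=cv2.fitEllipse(ct);print(e,onz(c,*e[0],59.5))
print('ball',onz(c,213+398/4,15+402/4,69.2))
# blade
s=np.zeros(g.shape,bool); s[180:256,290:340]=1
b=s&(im[...,2]>im[...,0]+3)&(g>100)
v,u=np.nonzero(b); print('blade px',u.min(),u.max(),v.min(),v.max()); 
D=[c['range_z'][y,x] for x,y in zip(u,v)]; print('range',np.percentile(D,[10,50,90]))
z=np.median([deproj(c,x,y)[2] for x,y in zip(u,v)]); print('blade z',z)
q=np.array([onz(c,x,y,z)[:2] for x,y in zip(u,v)],np.float32); print(cv2.minAreaRect(q))
for zz in (z,228.): 
  q=np.array([onz(c,x,y,zz)[:2] for x,y in zip(u,v)],np.float32); print(zz,cv2.minAreaRect(q))
  d=q-C; 
print(manip.state()['ee_pos'])
E
```

```text
stand circle [594.18946804  14.24221488  54.84608214] 0.6818893745926684
one 38 46.542844527237165 247.51890823546537
two 73 46.02949004128743 337.659182595799
plate [-59.39134045  -4.08336919] 59.5315481431657 183.9331022621436
plate [-44.58855845 -40.51133282] 60.24373520647301 222.25699625651748
dish px 313.0 114.07221984863281 45.46992492675781 at59.5 [594.9555211   14.10931713  59.5       ]
((312.56689453125, 114.14833068847656), (85.3528823852539, 89.11553192138672), 179.5432891845703) [594.78256429  14.38953768  59.5       ]
ball [594.0266088   14.10844131  69.2       ]
blade px 291 336 180 254
range [154.86921692 157.47766113 161.02330017]
blade z 228.70260368996585
((561.927001953125, -0.020999908447265625), (29.23508071899414, 16.796337127685547), 23.035287857055664)
228.70260368996585 ((561.927001953125, -0.020999908447265625), (29.23508071899414, 16.796337127685547), 23.035287857055664)
228.0 ((561.7545776367188, -0.09208297729492188), (29.36983871459961, 16.873804092407227), 23.03644371032715)
[525.29114547 -15.1305137  399.64495232]
```

```bash
python3 - <<'E'
from h import *
c=load('w5'); im=c['pixels'].astype(int); g=im.mean(2)
crop(c,315,215,80,80,8,'w5b')
C=np.array([594.3,14.2]); a=np.radians(22.6); X=np.array([np.cos(a),np.sin(a)]); Y=np.array([-X[1],X[0]])
# blade edges per row
L=[];R=[]
for v in range(194,236,3):
    row=np.abs(np.diff(g[v])); 
    l=286+np.argmax(row[286:302])+.5; r=325+np.argmax(row[325:345])+.5
    pl=onz(c,l,v,228)[:2]-C; pr=onz(c,r,v,228)[:2]-C
    L.append((pl@X,pl@Y));R.append((pr@X,pr@Y))
L=np.array(L);R=np.array(R); print(np.c_[L,R].round(1))
M=(L+R)/2; print('blade mid y',np.median(M[:,1]), 'slopes deg',[np.degrees(np.polyfit(A[:,0],A[:,1],1)[0]) for A in(L,R)])
col=g[175:200,305:325].mean(1); print(col.round())
p=onz(c,314.2,186.7,228)[:2]-C; print('tip stand',p@X,p@Y)
t=manip.state()['ee_pos'][:2]-C; print('tcp stand',t@X,t@Y)
E
```

```text
crop origin 275 175 x 8
[[-26.    7.4 -26.1  -8.1]
 [-27.1   8.5 -27.3  -8.9]
 [-28.3   9.7 -28.4  -8.9]
 [-29.4   7.5 -29.6  -8.9]
 [-30.6   9.  -30.7  -8.5]
 [-31.8   7.9 -31.9 -10.8]
 [-33.    7.2 -33.1  -8.9]
 [-34.1   7.6 -34.3 -10.5]
 [-35.3   7.2 -35.5  -9.3]
 [-36.5   7.6 -36.6  -5.1]
 [-37.7   7.3 -37.8  -5.1]
 [-38.9   7.3 -39.1  -6.2]
 [-40.1   7.3 -40.3  -7. ]
 [-41.4   7.4 -41.5  -6.6]]
blade mid y -0.006259500347759683 slopes deg [np.float64(4.807523619535111), np.float64(-11.704322041792588)]
[ 43.  46.  45.  45.  43.  43.  40.  38.  85.  85. 160. 178. 188. 198.
 197. 196. 196. 196. 194. 193. 192. 190. 190. 189. 189.]
tip stand -23.250552184819462 -0.8400264468102007
tcp stand -74.98125880222845 -0.5584499031202453
```

View pics/w5b.png

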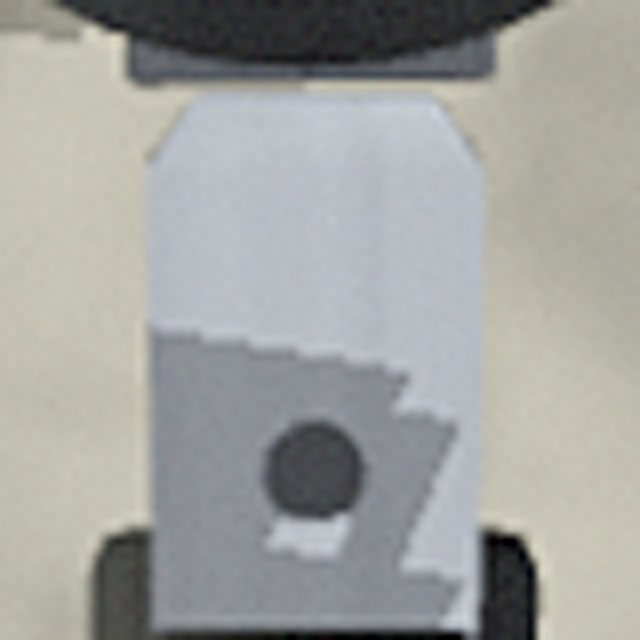

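```bash
python3 -m inch '[[[2.5,0,0],[0,-0.009,0],0],[[5,4,0],[0,-0.009,0],0],[[5,8,0],[0,-0.009,0],0],[[5,12,0],[0,-0.009,0],0],[[5,15,0],[0,-0.009,0],0]]'
python3 -m inch '[[[0,2,0],[0,0,0],0],[[0,4,0],[0,0,0],0],[[0,4,0],[0,0,0],0],[[0,4,0],[0,0,0],0]]'
python3 - <<'E'
from h import *
c=snap('wrist','w6'); s=manip.state();print(s['ee_pos'],s['ft_force'],s['gripper_width'])
C=np.array([594.3,14.2]); a=np.radians(22.6); X=np.array([np.cos(a),np.sin(a)]); Y=np.array([-X[1],X[0]])
t=s['ee_pos'][:2]-C; print('tcp stand',t@X,t@Y,'yaw',np.degrees(np.arctan2(-s['orientation'][1,0],-s['orientation'][0,0])))
E
```

```text
time_s: 5.9
ee_pos: [478.8, -33.8, 248.5]
orientation: [[-0.923, -0.001, 0.385], [-0.385, -0.0, -0.923], [0.001, -1.0, -0.0]]
ft_force: [0.5, 0.2, -0.6]
gripper_width: 11.8
time_s: 6.4
ee_pos: [479.7, -33.5, 210.4]
orientation: [[-0.923, 0.001, 0.385], [-0.385, -0.0, -0.923], [-0.001, -1.0, 0.0]]
ft_force: [0.1, -0.6, -0.4]
gripper_width: 11.9
[479.85217038 -33.52648786 210.60791799] [ 1.22744253  0.04665673 -0.90382384] 11.638782032510576
tcp stand -124.0004716827035 -0.07981560689442345 yaw 22.661870903339565
```

View pics/w6.png

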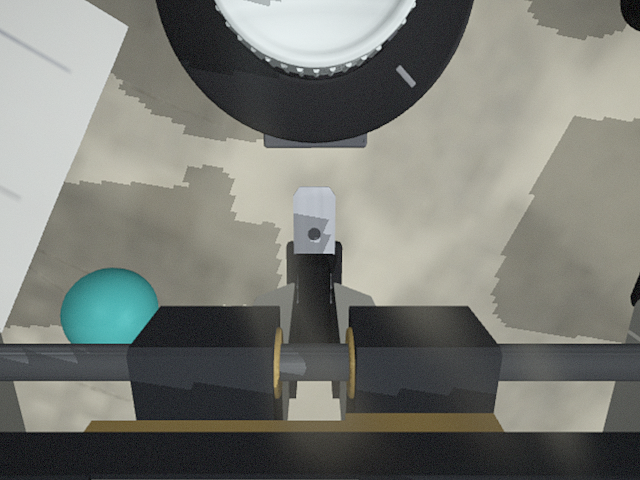

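Blade (centre x≈315) and slot plate (265–367, centre 316) line up. I'll go down to about 1 mm above the desk and enter the slot.

```bash
python3 -m inch '[[[0,1,0],[0,0,0],0],[[0,1.9,0],[0,0,0],0],[[0,1.9,0],[0,0,0],0]]'
python3 -m inch '[[[-0.5,0,0],[0,0,0],0],[[-1,0,0],[0,0,0],0],[[-1.5,0,0],[0,0,0],0],[[-2,0,0],[0,0,0],0],[[-2,0,0],[0,0,0],0]]'
python3 - <<'E'
from h import *
c=snap('wrist','w7'); s=manip.state();print(s['ee_pos'],s['ft_force'],s['gripper_width'])
crop(c,315,180,160,150,4,'w7c')
C=np.array([594.3,14.2]); a=np.radians(22.6); X=np.array([np.cos(a),np.sin(a)]); Y=np.array([-X[1],X[0]])
t=s['ee_pos'][:2]-C; print('tcp stand',t@X,t@Y)
E
```

```text
time_s: 6.82
ee_pos: [479.4, -33.4, 190.1]
orientation: [[-0.923, -0.001, 0.386], [-0.386, -0.0, -0.923], [0.001, -1.0, -0.0]]
ft_force: [-0.1, 0.8, -0.6]
gripper_width: 11.9
time_s: 7.45
ee_pos: [498.5, -25.5, 190.8]
orientation: [[-0.923, 0.001, 0.386], [-0.386, 0.0, -0.923], [-0.001, -1.0, 0.0]]
ft_force: [-0.7, -0.4, -0.7]
gripper_width: 11.5
[498.09847169 -25.65039554 190.69475067] [-0.04559378 -0.31517072 -0.34011899] 11.518374316995924
crop origin 235 105 x 4
tcp stand -104.12855444904453 0.17950503858561823
```

View pics/w7c.png

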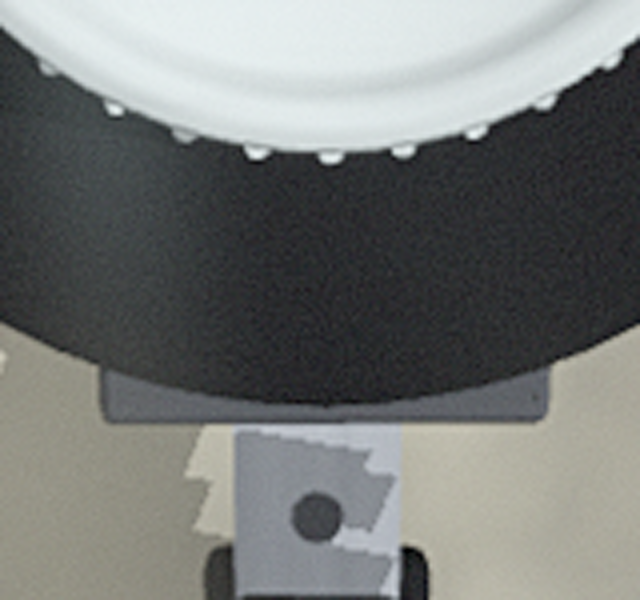

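The blade is in the slot mouth with no contact force. I'll push on.

```bash
python3 -m inch '[[[-0.4,0,0],[0,0,0],0],[[-0.8,0,0],[0,0,0],0],[[-1.2,0,0],[0,0,0],0],[[-1.5,0,0],[0,0,0],0],[[-1.5,0,0],[0,0,0],0]]' 40
python3 - <<'E'
from h import *
c=snap('wrist','w8'); s=manip.state();print(s['ee_pos'],s['ft_force'],s['gripper_width'])
crop(c,315,180,160,150,4,'w8c')
C=np.array([594.3,14.2]); a=np.radians(22.6); X=np.array([np.cos(a),np.sin(a)]); Y=np.array([-X[1],X[0]])
t=s['ee_pos'][:2]-C; print('tcp stand',t@X,t@Y,'F',s['ft_force'][:2]@X)
E
```

```text
time_s: 8.12
ee_pos: [511.7, -20.0, 190.6]
orientation: [[-0.923, -0.001, 0.385], [-0.385, -0.0, -0.923], [0.001, -1.0, -0.0]]
ft_force: [-2.5, -1.5, 0.3]
gripper_width: 11.8
[511.66077726 -20.00626969 190.616098  ] [-3.32177057 -0.804151    0.82288519] 11.702309064075994
crop origin 235 105 x 4
tcp stand -89.43868421653264 0.17828909968337217 F -3.375723998213179
```

View pics/w8c.png

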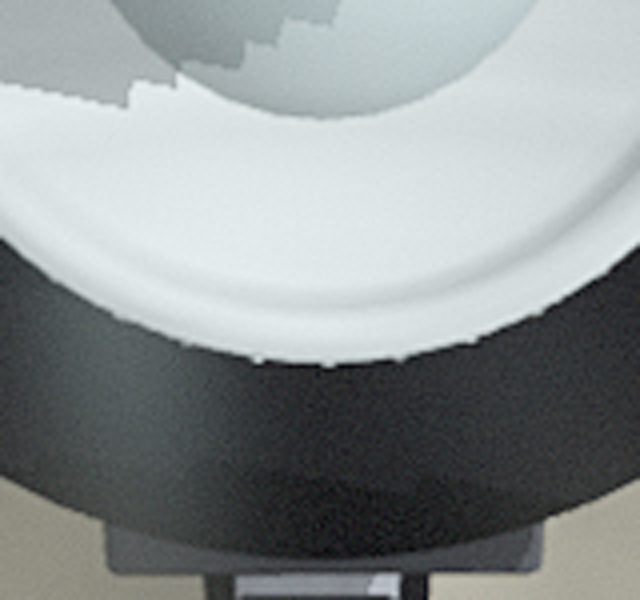

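```bash
python3 -m inch '[[[-0.2,0,0],[0,0,0],0],[[-0.35,0,0],[0,0,0],0],[[-0.45,0,0],[0,0,0],0],[[-0.45,0,0],[0,0,0],0]]'
python3 -m inch '[[[-0.1,0,0],[0,0,0],0],[[-0.15,0,0],[0,0,0],0],[[-0.15,0,0],[0,0,0],0]]'
python3 - <<'E'
from h import *
c=snap('wrist','w9'); s=manip.state();print(s['ee_pos'],s['ft_force'],s['gripper_width'])
crop(c,315,180,160,150,4,'w9c')
C=np.array([594.3,14.2]); a=np.radians(22.6); X=np.array([np.cos(a),np.sin(a)]); Y=np.array([-X[1],X[0]])
t=s['ee_pos'][:2]-C; print('tcp stand',t@X,t@Y,'F',s['ft_force'][:2]@X)
E
```

```text
time_s: 8.68
ee_pos: [516.0, -18.2, 190.7]
orientation: [[-0.923, -0.0, 0.385], [-0.385, -0.0, -0.923], [0.0, -1.0, 0.0]]
ft_force: [-2.4, -1.6, 0.1]
gripper_width: 11.7
time_s: 9.05
ee_pos: [516.7, -17.9, 190.6]
orientation: [[-0.923, -0.002, 0.385], [-0.385, -0.001, -0.923], [0.002, -1.0, -0.0]]
ft_force: [-7.1, -2.4, 1.6]
gripper_width: 11.4
[516.70659357 -17.92064455 190.54043242] [-6.91961385 -1.79513539  2.63903607] 11.817024728691381
crop origin 235 105 x 4
tcp stand -83.97883905828036 0.1646759335319833 F -7.078120340292431
```

View pics/w9c.png

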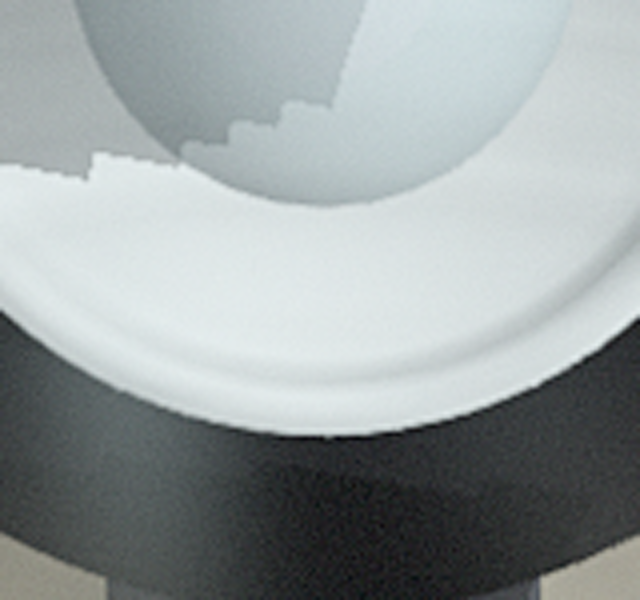

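```bash
python3 -m inch '[[[-0.15,0,0],[0,0,0],0],[[-0.25,0,0],[0,0,0],0],[[-0.25,0,0],[0,0,0],0]]'
python3 - <<'E'
from h import *
s=manip.state();print(s['ee_pos'],s['ft_force'])
C=np.array([594.3,14.2]); a=np.radians(22.6); X=np.array([np.cos(a),np.sin(a)]); Y=np.array([-X[1],X[0]])
t=s['ee_pos'][:2]-C; print('tcp stand',t@X,t@Y,'F',s['ft_force'][:2]@X)
snap('scene','s9'); c=load('s9'); crop(c,330,245,160,110,5,'s9c')
E
```

```text
time_s: 9.48
ee_pos: [517.5, -17.7, 190.2]
orientation: [[-0.923, -0.006, 0.385], [-0.385, -0.002, -0.923], [0.006, -1.0, -0.001]]
ft_force: [-12.4, -4.5, 7.0]
gripper_width: 11.6
[517.46119426 -17.69521655 190.20796828] [-12.42717454  -4.50626819   7.02178141]
tcp stand -83.19555306300389 0.08280384695806127 F -13.20463229416556
crop origin 250 190 x 5
```

View pics/s9c.png

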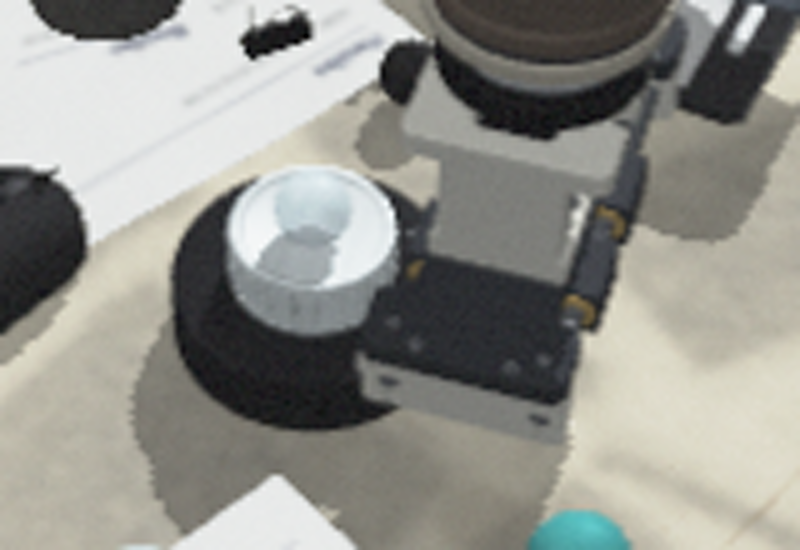

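```bash
python3 -m inch '[[[0.2,0,0],[0,0,0],0],[[0.2,0.05,0],[0,0,0],0.1],[[0.2,0.05,0],[0,0,0],0.3],[[0.2,0.05,0],[0,0,0],0.4],[[0.2,0.05,0],[0,0,0],0.4]]'
python3 -m inch '[[[0.2,-2,0],[0,0,0],0.4],[[0.2,-6,0],[0,0,0],0.6],[[0.2,-11,0],[0,0,0],1],[[0.2,-14,0],[0,0,0],1],[[0.2,-14,0],[0,0,0],1]]'
python3 - <<'E'
from h import *
c=snap('wrist','w10'); s=manip.state();print(s['ee_pos'],s['ft_force'],s['gripper_width'])
E
```

```text
time_s: 10.15
ee_pos: [518.5, -17.1, 190.5]
orientation: [[-0.923, 0.002, 0.386], [-0.386, 0.0, -0.923], [-0.002, -1.0, 0.0]]
ft_force: [-0.2, -0.1, -0.5]
gripper_width: 34.9
time_s: 10.78
ee_pos: [517.0, -18.0, 332.8]
orientation: [[-0.923, 0.006, 0.385], [-0.385, 0.0, -0.923], [-0.005, -1.0, 0.002]]
ft_force: [-0.1, -0.7, -0.4]
gripper_width: 72.1
[516.35688601 -18.159898   331.13542889] [-0.17003522 -0.55130758 -0.6602199 ] 76.32656225094752
```

View pics/w10.png

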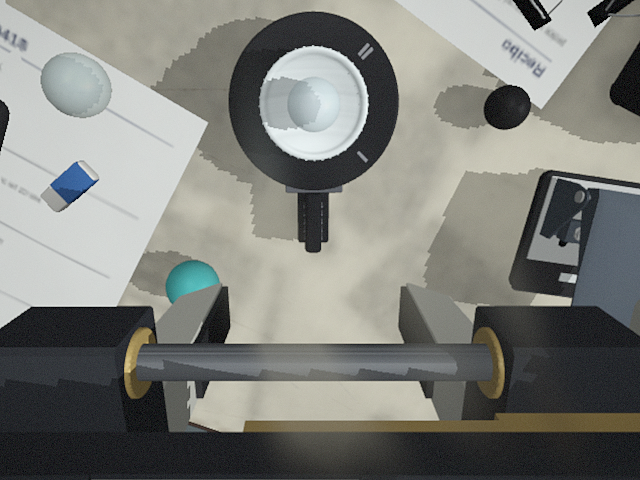

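The key grip (300–328, 190–251) butts against the slot plate and no blade shows. I'll check its depth and re-measure the stand and dish centres.

```bash
python3 - <<'E'
from h import *
from scipy.optimize import least_squares
c=snap('wrist','w11'); im=c['pixels'].astype(int); g=im.mean(2)
s=manip.state(); print(s['ee_pos'])
crop(c,313,140,190,230,3,'w11c')
m=np.zeros(g.shape,np.uint8); m[0:186,220:405]=(g[0:186,220:405]<70)
n,l,st,ce=cv2.connectedComponentsWithStats(m); k=1+np.argmax(st[1:,4]); m=(l==k).astype(np.uint8)
ct=max(cv2.findContours(m,cv2.RETR_EXTERNAL,cv2.CHAIN_APPROX_NONE)[0],key=len)[:,0,:]
P=np.array([onz(c,u,v,32)[:2] for u,v in ct if v<170])
r=least_squares(lambda p:np.hypot(*(P-p[:2]).T)-p[2],[590,12,56],loss='soft_l1',f_scale=.5); print('stand',r.x); C=r.x[:2]
mm=np.zeros(g.shape,np.uint8); mm[40:165,255:375]=(g[40:165,255:375]>120)
n,l,st,ce=cv2.connectedComponentsWithStats(mm); k=1+np.argmax(st[1:,4])
ct=max(cv2.findContours((l==k).astype(np.uint8),cv2.RETR_EXTERNAL,cv2.CHAIN_APPROX_NONE)[0],key=len)
e=cv2.fitEllipse(ct);print(e,'dish',onz(c,*e[0],57))
a=np.radians(22.6); X=np.array([np.cos(a),np.sin(a)]); Y=np.array([-X[1],X[0]])
col=g[235:262,310:318].mean(1); print(col.round()); 
v=235+np.argmax(np.diff(col))+.5
for z in (32,28): q=onz(c,313.5,v,z)[:2]-C; print('rear',v,q@X,q@Y)
# grip centre cols at several rows
for vv in (205,220,235,246):
    row=g[vv,290:340]; d=np.nonzero(row<45)[0]; print(vv,290+d.min(),290+d.max())
E
```

```text
[515.92372301 -18.20416721 330.04417127]
crop origin 218 25 x 3
stand [593.78380769  14.2058397   55.17407387]
((314.1791076660156, 100.17634582519531), (109.30923461914062, 115.18617248535156), 179.43115234375) dish [595.1848543  14.5938753  57.       ]
[ 44.  43.  44.  45.  44.  44.  43.  46.  46.  42.  45.  43.  45.  45.
  42.  24. 120. 172. 180. 178. 180. 180. 181. 183. 184. 186. 186.]
rear 250.5 -101.21670888436088 0.09493305998715908
rear 250.5 -102.60472785070762 0.09113375650115846
205 299 328
220 299 328
235 299 327
246 306 320
```

View pics/w11c.png

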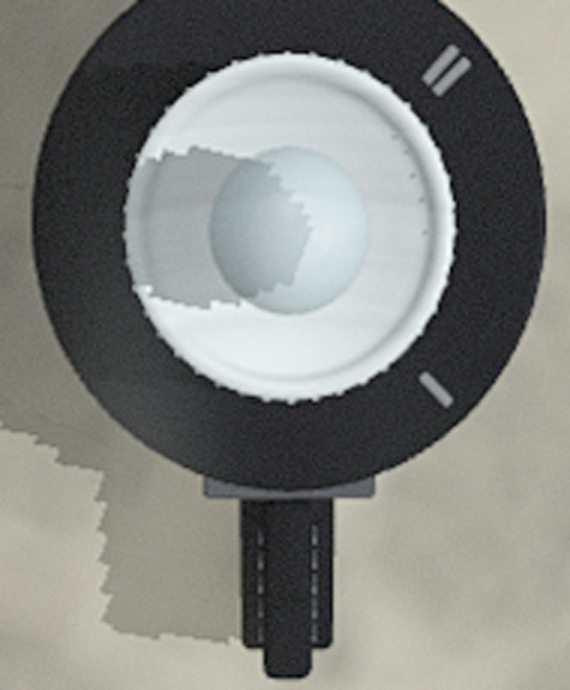

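```bash
python3 - <<'E'
from h import *
c=load('top0')
for u,v in [(320,60),(335,45),(325,132),(330,135),(240,100),(240,133),(150,120),(250,145),(348,125),(352,150),(395,60),(282,180)]: print((u,v),deproj(c,u,v).round())
# min x of things higher than z=100 in |y-14|<200, x>500
vs,us=np.mgrid[0:260:2,60:480:2]; P=np.array([deproj(c,u,v) for u,v in zip(us.ravel(),vs.ravel())])
for lo,hi in((60,100),(100,160),(160,250),(250,600)):
    k=(P[:,2]>lo)&(P[:,2]<hi)&(np.abs(P[:,1]-14)<220)&(P[:,0]>480); Q=P[k]; i=np.argsort(Q[:,0])[:4]; print(lo,hi,Q[i].round().tolist())
E
```

```text
(320, 60) [876.  -3. 303.]
(335, 45) [887. -31. 341.]
(325, 132) [808. -16.  82.]
(330, 135) [800. -27.  85.]
(240, 100) [849. 169. 174.]
(240, 133) [814. 183.  64.]
(150, 120) [840. 388.  85.]
(250, 145) [800. 164.  20.]
(348, 125) [814. -68. 111.]
(352, 150) [763. -77.  87.]
(395, 60) [1011. -193.   28.]
(282, 180) [706.  86.  39.]
60 100 [[528.0, -205.0, 67.0], [533.0, -206.0, 63.0], [537.0, -205.0, 68.0], [537.0, -201.0, 63.0]]
100 160 [[753.0, -58.0, 103.0], [753.0, -62.0, 103.0], [753.0, -81.0, 102.0], [754.0, -82.0, 142.0]]
160 250 [[823.0, -34.0, 166.0], [824.0, -30.0, 163.0], [825.0, -21.0, 161.0], [825.0, -26.0, 161.0]]
250 600 [[849.0, -32.0, 252.0], [852.0, -31.0, 255.0], [853.0, -36.0, 253.0], [853.0, -28.0, 252.0]]
```

```bash
python3 -m inch '[[[-2.5,0,0],[0,0,0],1],[[-5,0,0],[0,0,0],1],[[-7.5,0,0],[0,0,0],1],[[-8.5,0,0],[0,0,0],1],[[-8.5,0,0],[0,0,0],1]]'
python3 - <<'E'
from h import *
c=snap('wrist','w12'); s=manip.state();print(s['ee_pos'],s['ft_force'],s['gripper_width'],s['q'])
print(s['orientation'].T@(np.array([594.5,14.3,214.5])-s['ee_pos'])/10)
E
```

```text
time_s: 11.5
ee_pos: [594.2, 14.7, 329.1]
orientation: [[-0.923, -0.002, 0.386], [-0.386, -0.0, -0.923], [0.002, -1.0, -0.001]]
ft_force: [-0.3, -0.3, -1.2]
gripper_width: 91.9
[593.83366204  14.32399716 329.31673443] [-0.41627334  0.16536669 -0.16317565] 91.63198645628825 [ 0.05395951  0.4711817  -0.23719972  1.72628324  0.1305012   0.96141978
 -1.40840768]
[-0.08161332 11.48153095  0.03251608]
```

View pics/w12.png

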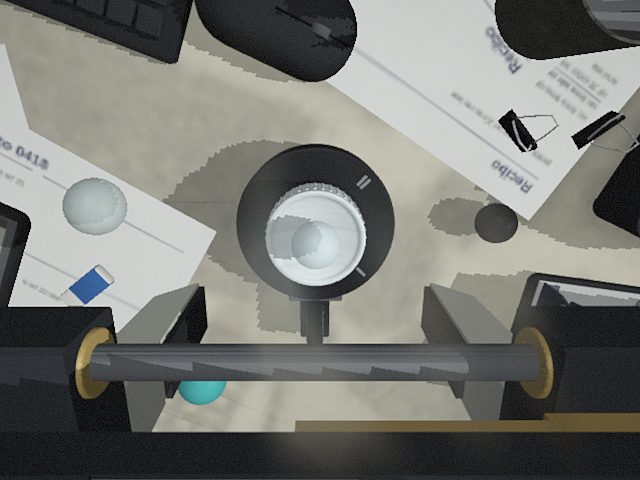

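```bash
python3 - <<'E'
from h import *
c=load('w12'); g=c['pixels'].astype(int).mean(2)
crop(c,316,225,190,180,4,'w12c')
# rim ellipse: outer bright disc edge; take left/right/bottom extremes
mm=np.zeros(g.shape,np.uint8); mm[170:292,255:380]=(g[170:292,255:380]>110)
n,l,st,ce=cv2.connectedComponentsWithStats(mm); k=1+np.argmax(st[1:,4]);print(st[k],ce[k])
E
```

```text
crop origin 221 135 x 4
[ 265  183  102  103 8192] [315.23376465 234.62915039]
```

View pics/w12c.png

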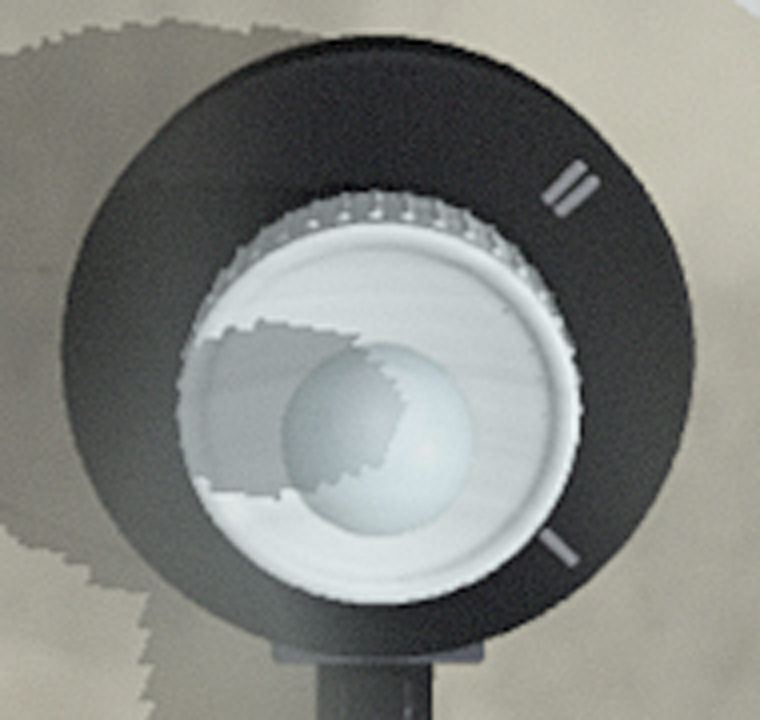

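```bash
python3 - <<'E'
from h import *
c=load('w12')
p=onz(c,316.2,238.3,59.5); print(p, onz(c,221+377/4,135+438/4,69.2))
s=manip.state()
print(s['orientation'].T@(np.array([p[0],p[1],214.5])-s['ee_pos'])/10)
E
```

```text
[594.69796606  13.81687487  59.5       ] [593.59059021  14.04248797  69.2       ]
[-0.08125395 11.48151063  0.084726  ]
```

```bash
python3 -m inch '[[[-0.07,3,0.04],[0,0,0],1],[[-0.07,6,0.04],[0,0,0],1],[[-0.07,9,0.04],[0,0,0],1],[[-0.07,11,0.04],[0,0,0],1],[[-0.07,11.45,0.04],[0,0,0],1]]'
python3 -m inch '[[[0,0,0],[0,0,0],0.85],[[0,0,0],[0,0,0],0.78],[[0,0,0],[0,0,0],0.74]]' 6
python3 - <<'E'
from h import *
c=snap('wrist','w13'); s=manip.state();print(s['ee_pos'],s['ft_force'],s['gripper_width'],s['q'])
E
```

```text
time_s: 12.18
ee_pos: [594.0, 13.8, 214.5]
orientation: [[-0.923, -0.003, 0.385], [-0.385, -0.001, -0.923], [0.003, -1.0, -0.001]]
ft_force: [0.2, -0.1, 0.8]
gripper_width: 91.8
time_s: 12.55
ee_pos: [595.5, 14.5, 216.5]
orientation: [[-0.923, 0.001, 0.385], [-0.385, 0.0, -0.923], [-0.001, -1.0, 0.0]]
ft_force: [0.3, 0.0, -0.3]
gripper_width: 69.3
[595.42790077  14.43572086 216.40435468] [-0.09753116 -0.05372257 -0.4468253 ] 68.77503088736215 [ 0.03264748  0.60994707 -0.21096864  1.81906126  0.1810187   0.73010378
 -1.45169372]
```

View pics/w13.png

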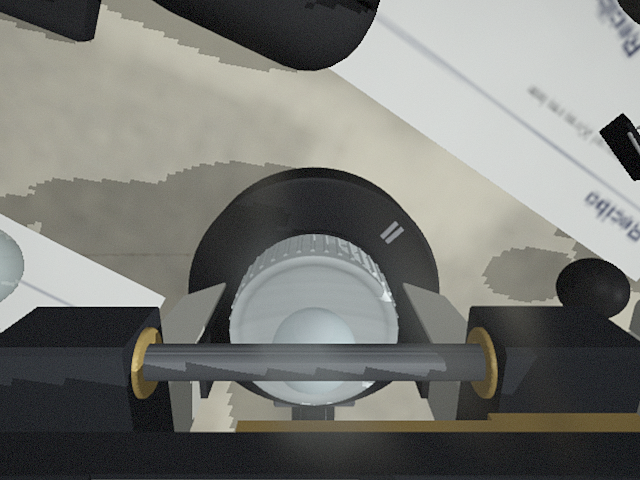

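The dish (232–398) is centred between the fingers and the ball hasn't moved. I'll lower 2 mm, close softly, then firm the grip.

```bash
python3 -m inch '[[[0,0.1,0],[0,0,0],0.73],[[0.05,0.2,0],[0,0,0],0.71],[[0.05,0.2,0],[0,0,0],0.70],[[0.05,0.2,0],[0,0,0],0.69],[[0.05,0.2,0],[0,0,0],0.66]]' 5
python3 -m inch '[[[0,0,0],[0,0,0],0.6],[[0,0,0],[0,0,0],0.5]]' 12
python3 -m inch '[[[0,0,0],[0,0,0],0.5],[[0,0,0],[0,0,0],0.5]]' 20
python3 - <<'E'
from h import *
c=snap('wrist','w14'); s=manip.state();print(s['ee_pos'],s['ft_force'],s['ft_torque'],s['gripper_width'])
c=snap('scene','s14'); crop(c,330,245,160,110,5,'s14c')
E
```

```text
time_s: 13.22
ee_pos: [594.8, 14.2, 213.6]
orientation: [[-0.923, -0.0, 0.385], [-0.385, -0.0, -0.923], [0.0, -1.0, 0.0]]
ft_force: [-0.3, -0.2, -1.6]
gripper_width: 63.7
time_s: 13.48
ee_pos: [594.7, 14.2, 213.7]
orientation: [[-0.923, -0.0, 0.385], [-0.385, -0.0, -0.923], [0.0, -1.0, -0.0]]
ft_force: [0.7, 0.0, -2.3]
gripper_width: 63.8
time_s: 13.72
ee_pos: [594.7, 14.2, 213.7]
orientation: [[-0.923, -0.0, 0.385], [-0.385, -0.0, -0.923], [0.0, -1.0, 0.0]]
ft_force: [0.9, -0.1, -1.2]
gripper_width: 63.6
[594.77284549  14.26805884 213.70315   ] [-0.30617365 -0.2631973  -1.17193801] [ 0.03972075 -0.13501181  0.00581628] 63.646626477429216
crop origin 250 190 x 5
```

View pics/w14.png

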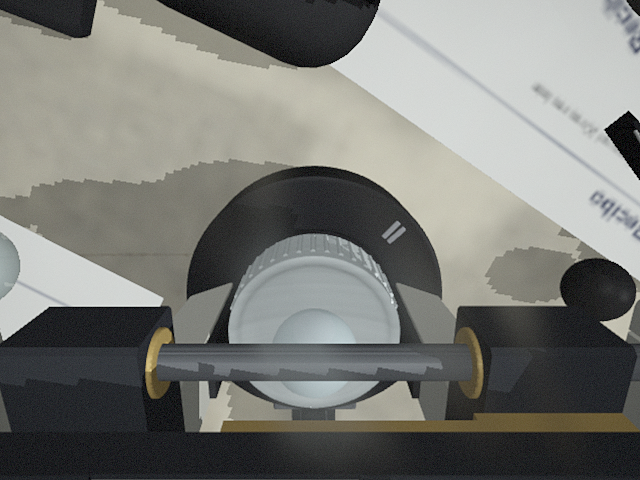

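View pics/s14c.png

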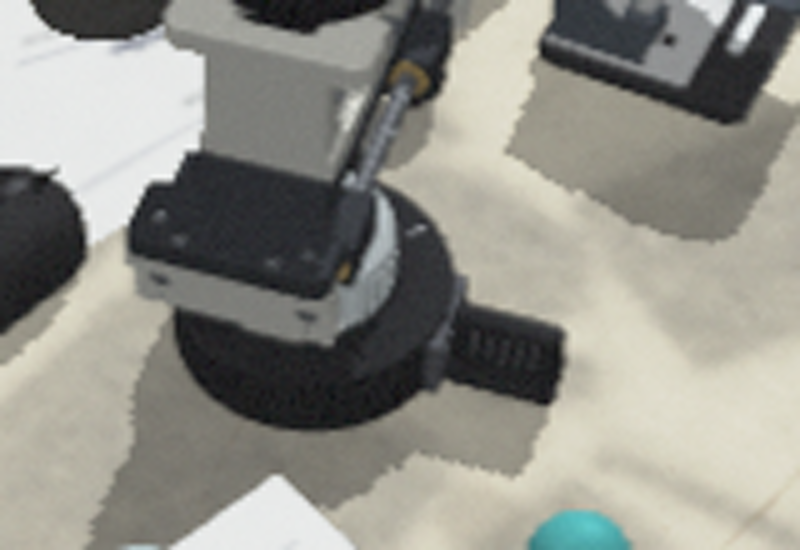

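```bash
python3 -m inch '[[[0,0,0],[0,-0.02,0],0.5],[[0,0,0],[0,-0.05,0],0.5],[[0,0,0],[0,-0.09,0],0.5],[[0,0,0],[0,-0.13,0],0.5],[[0,0,0],[0,-0.17,0],0.5]]'
python3 - <<'E'
from h import *
c=snap('wrist','w15'); s=manip.state();print(s['ee_pos'],s['ft_force'],s['ft_torque'],s['gripper_width'])
E
```

```text
time_s: 14.45
ee_pos: [595.0, 14.5, 213.8]
orientation: [[-0.843, 0.001, 0.539], [-0.539, 0.0, -0.843], [-0.001, -1.0, -0.0]]
ft_force: [2.0, 1.7, -1.8]
gripper_width: 63.5
[594.95222767  14.48241263 213.81832985] [ 2.23471048  1.61899333 -1.72825291] [ 0.34325953 -0.42898338 -0.02133002] 63.36311789897517
```

View pics/w15.png

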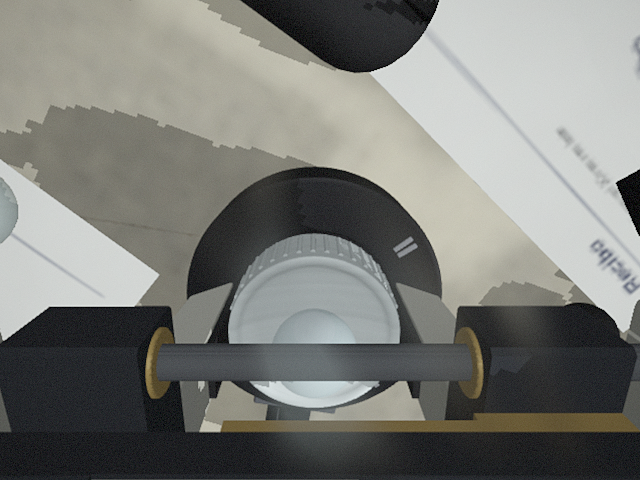

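Turning freely, with almost no torque about the axis and the ball centred. I'll continue.

```bash
python3 -m inch '[[[0,0,0],[0,-0.05,0],0.5],[[0,0,0],[0,-0.1,0],0.5],[[0,0,0],[0,-0.15,0],0.5],[[0,0,0],[0,-0.2,0],0.5],[[0,0,0],[0,-0.25,0],0.5]]'
python3 -m inch '[[[0,0,0],[0,-0.05,0],0.5],[[0,0,0],[0,-0.1,0],0.5],[[0,0,0],[0,-0.15,0],0.5],[[0,0,0],[0,-0.2,0],0.5],[[0,0,0],[0,-0.25,0],0.5]]'
python3 - <<'E'
from h import *
c=snap('wrist','w16'); s=manip.state();print(s['ee_pos'],s['ft_force'],s['ft_torque'],s['gripper_width'],s['q'])
E
```

```text
time_s: 15.12
ee_pos: [595.2, 14.7, 214.0]
orientation: [[-0.684, 0.001, 0.73], [-0.73, 0.001, -0.684], [-0.001, -1.0, 0.0]]
ft_force: [2.7, 2.1, -1.1]
gripper_width: 63.6
time_s: 15.75
ee_pos: [595.1, 14.6, 213.9]
orientation: [[-0.482, 0.001, 0.876], [-0.876, 0.001, -0.482], [-0.001, -1.0, 0.001]]
ft_force: [2.6, 2.4, -1.6]
gripper_width: 63.7
[595.09955158  14.58037301 213.92222765] [ 3.0994969   2.80533952 -1.69293045] [ 0.49394717 -0.61976067 -0.0481241 ] 63.393683609531365 [ 0.15473953  0.63737705 -0.39018717  1.81008157  0.3348379   0.75836262
 -0.9120245 ]
```

View pics/w16.png

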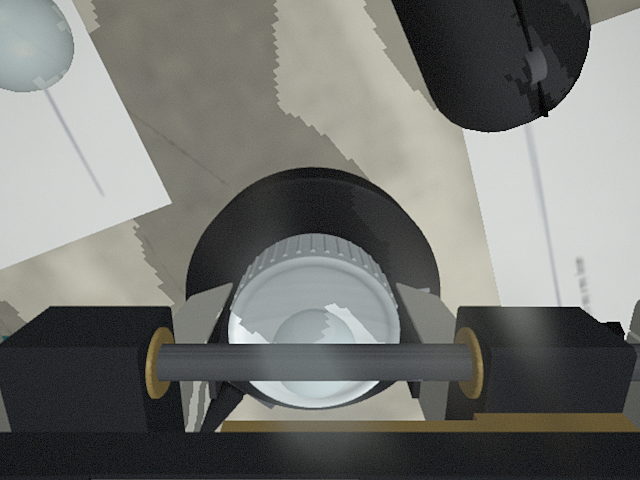

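```bash
python3 -m inch '[[[0,0,0],[0,-0.05,0],0.5],[[0,0,0],[0,-0.1,0],0.5],[[0,0,0],[0,-0.15,0],0.5],[[0,0,0],[0,-0.2,0],0.5],[[0,0,0],[0,-0.25,0],0.5]]'
python3 -m inch '[[[0,0,0],[0,-0.05,0],0.5],[[0,0,0],[0,-0.1,0],0.5],[[0,0,0],[0,-0.15,0],0.5],[[0,0,0],[0,-0.2,0],0.5],[[0,0,0],[0,-0.25,0],0.5]]'
python3 -m inch '[[[0,0,0],[0,-0.05,0],0.5],[[0,0,0],[0,-0.1,0],0.5],[[0,0,0],[0,-0.15,0],0.5],[[0,0,0],[0,-0.2,0],0.5],[[0,0,0],[0,-0.25,0],0.5]]'
python3 - <<'E'
from h import *
c=snap('wrist','w17'); s=manip.state();print(s['ee_pos'],s['ft_force'],s['ft_torque'],s['gripper_width'],s['q'])
print(np.degrees(np.arctan2(s['orientation'][1,0],s['orientation'][0,0]))%360-180-22.6)
E
```

```text
time_s: 16.42
ee_pos: [594.7, 14.1, 213.7]
orientation: [[-0.251, -0.0, 0.968], [-0.968, -0.0, -0.251], [0.0, -1.0, -0.0]]
ft_force: [0.1, 0.7, -1.7]
gripper_width: 63.3
time_s: 17.05
ee_pos: [594.5, 13.6, 213.7]
orientation: [[-0.005, -0.001, 1.0], [-1.0, -0.001, -0.005], [0.001, -1.0, -0.001]]
ft_force: [-0.6, -0.0, 0.7]
gripper_width: 63.9
time_s: 17.68
ee_pos: [594.6, 13.6, 213.7]
orientation: [[0.243, -0.001, 0.97], [-0.97, -0.001, 0.243], [0.001, -1.0, -0.001]]
ft_force: [-0.9, -0.2, 1.5]
gripper_width: 63.6
[594.56728187  13.54339628 213.67653591] [ 0.22436293 -1.23027375  1.09744653] [-0.16968361 -0.04689725  0.06326058] 63.250980424762346 [ 0.28164472  0.67942819 -0.58212272  1.79950948  0.49670187  0.81386758
 -0.30041584]
81.59943599679926
```

View pics/w17.png

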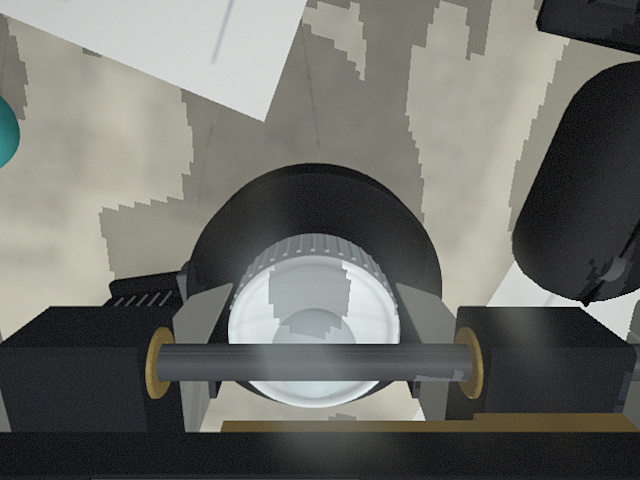

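```bash
python3 -m inch '[[[0,0,0],[0,-0.05,0],0.5],[[0,0,0],[0,-0.09,0],0.5],[[0,0,0],[0,-0.11,0],0.5],[[0,0,0],[0,-0.11,0],0.5],[[0,0,0],[0,-0.11,0],0.5]]'
python3 - <<'E'
from h import *
s=manip.state();print(s['ee_pos'],s['ft_force'],s['ft_torque'],s['gripper_width'])
print(np.degrees(np.arctan2(s['orientation'][1,0],s['orientation'][0,0]))%360-180-22.6)
c=snap('wrist','w18');crop(c,315,290,280,200,2.8,'w18c')
c=snap('scene','s18'); crop(c,330,245,160,110,5,'s18c')
E
```

```text
time_s: 18.35
ee_pos: [594.7, 14.0, 213.7]
orientation: [[0.347, -0.0, 0.938], [-0.938, -0.0, 0.347], [0.0, -1.0, -0.0]]
ft_force: [-0.8, -1.2, 1.0]
gripper_width: 63.4
[594.74343713  14.01270389 213.68857842] [-0.77739476 -1.16509945  0.98961821] [-0.34584459 -0.0737669   0.00424337] 63.44437550267946
87.69107479968162
crop origin 175 190 x 2.8
crop origin 250 190 x 5
```

View pics/s18c.png

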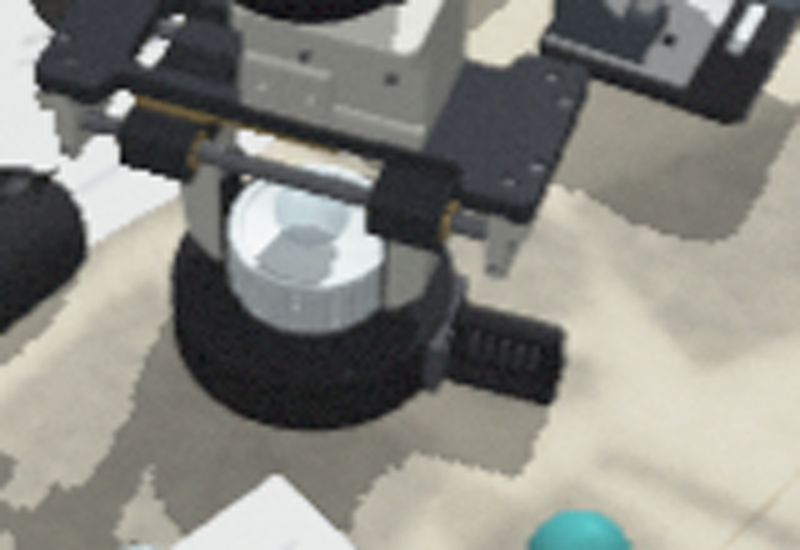

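View pics/w18c.png

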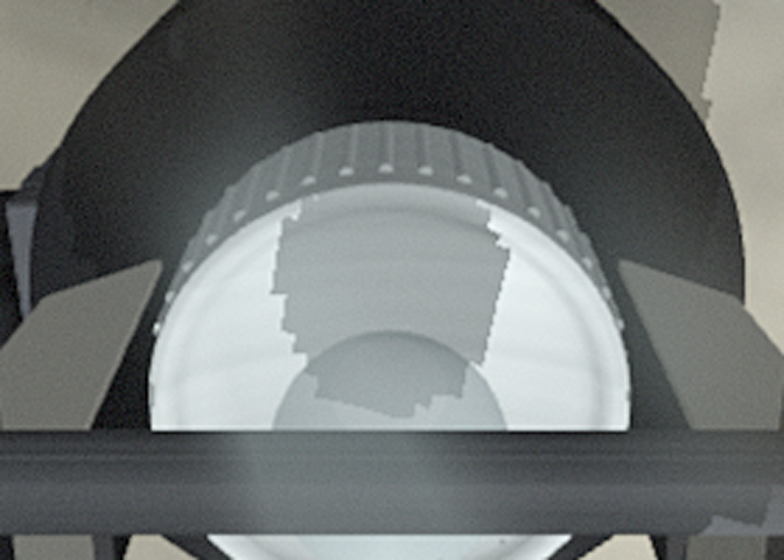

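Turned 87.7°, ball centred, dish still seated. Now I'll start lifting gently.

```bash
python3 -m inch '[[[0,-0.1,0],[0,0,0],0.5],[[0,-0.3,0],[0,0,0],0.5],[[0,-0.6,0],[0,0,0],0.5],[[0,-1.0,0],[0,0,0],0.5],[[0,-1.4,0],[0,0,0],0.5]]'
python3 - <<'E'
from h import *
s=manip.state();print(s['ee_pos'],s['ft_force'],s['ft_torque'],s['gripper_width'])
c=snap('scene','s19'); crop(c,330,245,160,110,5,'s19c')
E
```

```text
time_s: 19.08
ee_pos: [594.8, 14.3, 228.1]
orientation: [[0.348, 0.0, 0.938], [-0.938, 0.0, 0.348], [0.0, -1.0, 0.0]]
ft_force: [0.1, 0.5, -2.2]
gripper_width: 63.1
[594.80593329  14.26749879 228.07553273] [ 0.05432868  0.46427989 -2.24001167] [ 0.02843872 -0.14563081 -0.04313389] 63.094699100712376
crop origin 250 190 x 5
```

View pics/s19c.png

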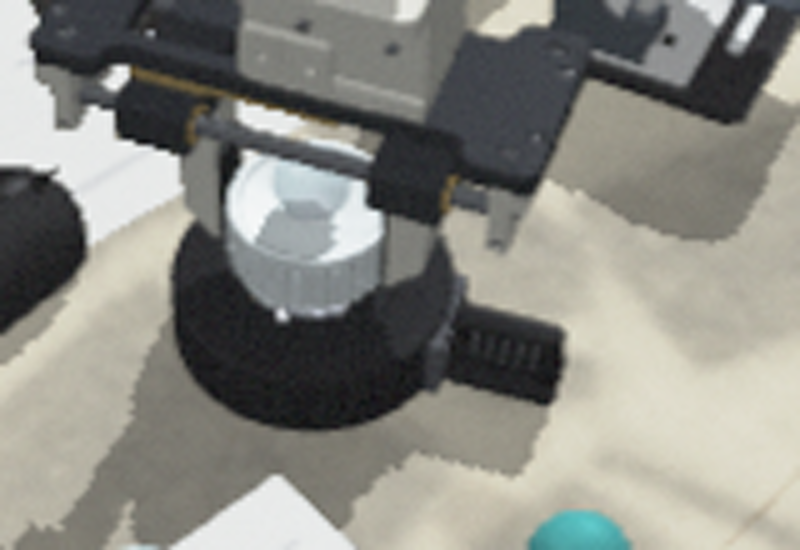

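The dish lifts freely and its weight, about 2 N, matches dish plus ball. I'll continue to about 105 mm.

```bash
python3 -m inch '[[[0,-0.4,0],[0,0,0],0.5],[[0,-0.9,0],[0,0,0],0.5],[[0,-1.5,0],[0,0,0],0.5],[[0,-2.1,0],[0,0,0],0.5],[[0,-2.7,0],[0,0,0],0.5]]'
python3 -m inch '[[[0,-0.6,0],[0,0,0],0.5],[[0,-1.2,0],[0,0,0],0.5],[[0,-1.8,0],[0,0,0],0.5],[[0,-2.4,0],[0,0,0],0.5],[[0,-3.0,0],[0,0,0],0.5]]'
python3 -m inch '[[[0,-0.6,0],[0,0,0],0.5],[[0,-1.2,0],[0,0,0],0.5],[[0,-1.8,0],[0,0,0],0.5],[[0,-2.4,0],[0,0,0],0.5],[[0,-2.8,0],[0,0,0],0.5]]'
python3 -m inch '[[[0,-0.3,0],[0,0,0],0.5],[[0,-0.5,0],[0,0,0],0.5],[[0,-0.6,0],[0,0,0],0.5],[[0,-0.6,0],[0,0,0],0.5],[[0,-0.6,0],[0,0,0],0.5]]'
python3 -m inch '[[[0,0,0],[0,0,0],0.5],[[0,0,0],[0,0,0],0.5],[[0,0,0],[0,0,0],0.5],[[0,0,0],[0,0,0],0.5],[[0,0,0],[0,0,0],0.5]]'
python3 - <<'E'
from h import *
s=manip.state();print(s['ee_pos'],s['ft_force'],s['ft_torque'],s['gripper_width'],s['orientation'],abs(s['qvel']).max())
c=snap('wrist','w20')
c=snap('scene','s20'); crop(c,330,220,190,140,4.2,'s20c')
snap('top','t20')
E
```

```text
time_s: 19.75
ee_pos: [594.8, 14.3, 255.2]
orientation: [[0.348, 0.0, 0.938], [-0.938, -0.0, 0.348], [0.0, -1.0, 0.0]]
ft_force: [-0.7, 0.6, -1.0]
gripper_width: 63.4
time_s: 20.38
ee_pos: [594.8, 14.2, 285.1]
orientation: [[0.347, -0.0, 0.938], [-0.938, -0.0, 0.347], [0.0, -1.0, -0.0]]
ft_force: [-0.0, -0.2, -1.6]
gripper_width: 63.6
time_s: 21.0
ee_pos: [594.8, 14.2, 313.2]
orientation: [[0.347, 0.0, 0.938], [-0.938, -0.0, 0.347], [0.0, -1.0, 0.0]]
ft_force: [-0.2, 0.1, -1.9]
gripper_width: 63.6
time_s: 21.62
ee_pos: [594.7, 14.2, 318.6]
orientation: [[0.347, -0.0, 0.938], [-0.938, -0.0, 0.347], [0.0, -1.0, -0.0]]
ft_force: [0.2, 0.9, -2.0]
gripper_width: 63.6
time_s: 22.25
ee_pos: [594.8, 14.3, 318.7]
orientation: [[0.348, 0.0, 0.938], [-0.938, -0.0, 0.348], [0.0, -1.0, 0.0]]
ft_force: [0.0, -0.5, -0.9]
gripper_width: 63.1
[594.76772397  14.27603761 318.74118053] [ 2.43130661e-05 -4.64936512e-01 -9.22426531e-01] [-0.00510881 -0.12886997 -0.00423546] 63.139212123147814 [[ 3.47507768e-01  4.60483238e-05  9.37677103e-01]
 [-9.37677104e-01 -1.48115058e-05  3.47507769e-01]
 [ 2.98905601e-05 -9.99999999e-01  3.80313456e-05]] 0.0012134351386152268
crop origin 235 150 x 4.2
```

View pics/s20c.png

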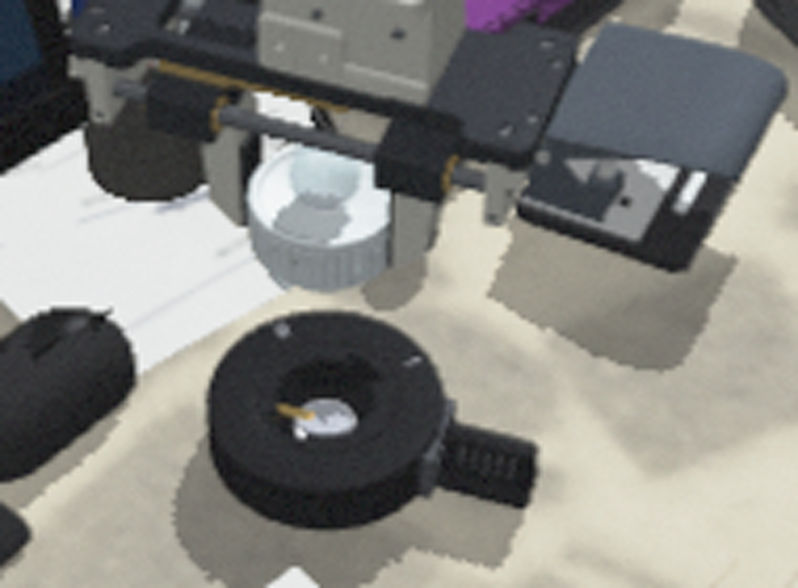

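View pics/w20.png

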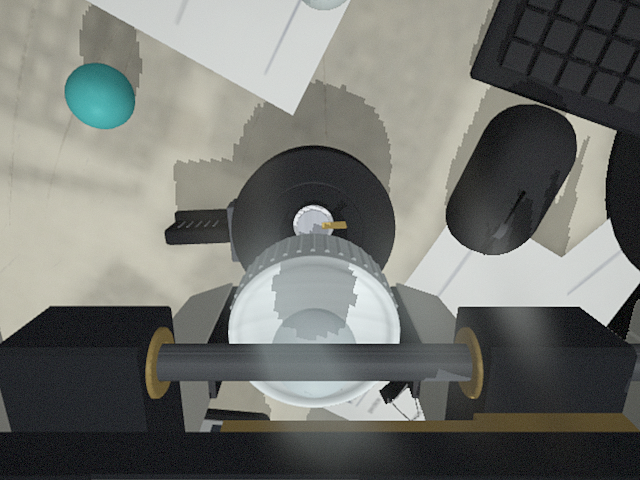

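View pics/s20.png

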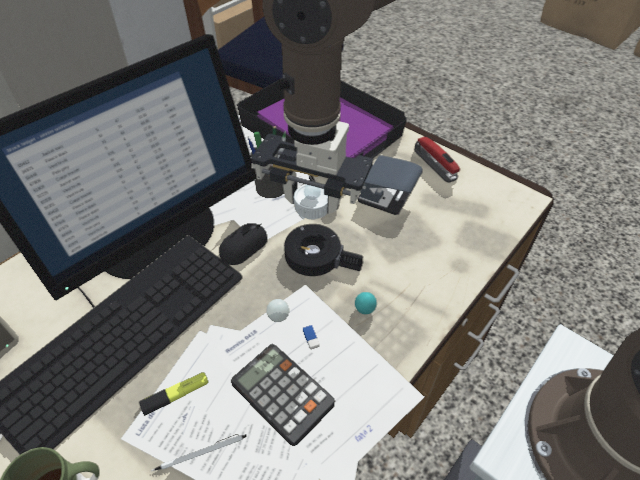

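The wrist and scene views show the dish held level about 105 mm up with the ball still centred. The seat below is open with the cell visible at wrist (313,222). The key is flush against the slot plate, and nothing else has moved. Handing in.

```bash
python3 -c "
from plant import manip
print(manip.sign_off()); s=manip.state(); print(s['time_s'],s['ee_pos'],s['gripper_width'])"
```

```text
the job is handed in; nothing more can be done
None
the job is handed in; nothing more can be done
```

The stand is open and the job is handed in at about 22.4 s of the 54 s allowed. The dish is held about 105 mm above its seat, and hand-in gave no verdict.

- **Key:** I pushed it in until it stopped at 13 N. Its rear end measured stand x between -101 and -103 mm, against -102 mm for fully in. The last pictures still show the grip flush with the slot plate. The catch cannot be seen directly, but the dish turned with almost no resistance, so it is clear.
- **Dish:** I turned it 87.7° anticlockwise with a 20 N grip and lifted it straight up. It is level to within the sensor reading, less than 1 mm off the stand's axis, and steady.
- **Ball and desk:** The ball looked centred in every picture and nothing touched it. The other things on the desk looked unmoved in the last scene picture, but I did not measure them again.

No check failed. The only disagreement was 1–2 mm between repeated position measurements, within the camera calibration.

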